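# Set the indexing stage to the red plug

## Robot

A 6-joint arm with a two-finger parallel gripper is mounted at the origin on a cart in front of the work surface, level with it; the furniture and walls round the work are solid. World frame = base frame: x ahead of the robot, y to its left, z up, the work surface at z = 0. Lengths are in m, angles in rad, forces in N, time in s.
With the tool pointing down it reaches from about 0.375 to 0.9 m from the base axis. Payload 3.1 kg.
Tool frame: the origin (TCP) lies between the finger pads; the fingertips stand 19 mm ahead of it and the grasp point (between the pads) is the TCP; z points along the fingers, y is the direction in which the jaws open and shut (so a half turn about z gives the same grasp; the last joint's range is limited). The gripper opens to 87 mm and grips with 3 to 60 N. Pads are 19 mm wide; open, the fingers measure 117 mm over their backs; the gripper's body (75 mm by 190 mm) begins 51 mm behind the grasp point.
Start: joints at [1.101, 0.527, 1.433, -0, 1.181, -0.178], TCP at [0.18, 0.599, 0.216] pointing down, gripper open.
Joint ranges: [-3.08, 3.08], [-0.75, 2.2], [0.22, 2.44], [-1.43, 4.57], [0, 2.65], [-2.85, 2.85]. Speed limits (rad/s): [2.79, 2.79, 3.14, 3.14, 3.14, 3.14].

## Interface

Orientations are given as a unit quaternion [x, y, z, w].
In Python, from rig import robot gives the robot as it stands.
- The arm moves only by the tool apply_moves, never from a script. Its argument "series" is a list of rows, each a list of 7 numbers: the shift along the tool's x, y, z in cm, then the turn, a rotation vector about the tool's x, y, z in degrees, then the opening, from 0 (shut) to 1 (fully open). In form: [[dx, dy, dz, rx, ry, rz, grip], ...]. A call has 1 to 5 rows; each row is the pose to reach, as a shift and turn from the pose commanded when the call began, along the tool's axes at that moment; what a row does not reach only later rows make up. A row lasts 1/12 s, in which the tool goes at most 41.7 mm and 7.16 degrees, less where a joint would pass 70% of its speed; a pose out of reach is approached as far as the arm can. A call with a gripper value outside its range is refused whole. The fingers move at their own pace and stop on an object; "newtons" is the grip in N (left out, the last holds). Time passes only in rows, so rows that repeat a pose let the fingers close. It gives the time, the measured TCP pose, the force and the opening at its end, in the units of the state.
- robot.get_obs(): the state, without advancing time (a new reading comes with each control period).
- robot.camera(name): name is "side" or "top" or "wrist"; returns the picture (420x560x3 uint8, red, green, blue); there is no depth.
- robot.camera_params(name): a dict with "mtx" (3x3 intrinsics, pixels), "origin" and "rotation" of the camera in the world. Camera axes: x right, y down, z forward; pixel columns grow to the right and rows downward; lengths in m; the calibration is good to about 2 mm. A picture is of the moment at which its call begins: read the wrist's pose just before it. camera_params takes no time and is no camera call; for the wrist camera it gives the pose at the moment of the call.
- robot.hand_in(): hands the job in, once; it reports no verdict.
The state is a dict: "time": time; "q": joint angles; "joint_velocities": joint speeds; "joint_torque": joint torques, N m; "position": TCP position; "tool_rot": TCP orientation; "ft_force": force on the tool from outside, world axes, zero at the start; "moment": the same for the moment, N m; "grip_width": finger opening in m.
Only numpy, scipy, OpenCV 4.12 (cv2) and the standard library are available. Lean on these libraries where they do the work, as an engineer would, in place of code of your own. Each camera call takes 0.05 s, during which the arm holds its last target. There are 200 camera calls.

## Task

On the round indexing stage, push the black dial round by its upright metal finger post, with the fingertips and without pinching the post, until the white index line on the dial points at the red marker plug (not the blue one), within the width of the plug. Then, and not before, press the green button in the middle of the dial down to its stop to store the setting, let it spring back, and leave the dial set. Push gently, and leave the vial, the rubber stopper and the red pipette bulb beside the stage where they are.

Things in the scene. Friction and masses are not known exactly. Their poses are not given: they have to be found in the camera images.
- stage: Round grey indexing stage, fixed to the worktop, 200 mm in diameter. Origin: centre of its underside, on the axis of the dial; z up, x is the zero direction of the dial. Its silver scale ring (65 to 94 mm from the axis, top 22.5 mm above the worktop) has a black line every 10 degrees. A fixed steel hub collar (36 mm in diameter, top 36 mm above the worktop) stands round the button.
- dial (a joint): Angle of the black dial, rad, 0 when the index line lies along the stage's x axis, growing counter-clockwise seen from above; stops at -2.7 and 2.7. The dial is a disc 124 mm in diameter whose top is 30 mm above the worktop; its friction (0.12 N m, about 3 N at the post) holds it where it is left.
- index_tip (a point): Outer end of the white index line (3 mm wide, running from the hub past the post to the rim) of the dial, 62 mm from the axis, 30 mm above the worktop; x points outward along the line, z up.
- post_top (a point): Top of the finger post: upright aluminium pin, 14 mm in diameter, fixed on the dial 42 mm from the axis in line with the index line; it stands 28 mm above the dial, its top 58 mm above the worktop. Its foot has a flange (19 mm across, 2 mm high). Push it slowly along its circle, a finger face square to the motion (hand turning with the dial): on a long turn a fixed hand may wedge.
- set_button (a joint): Travel of the green button in m: 0 up, 0.006 fully down at its stop; a spring pushes it back (4.8 N at the stop).
- button_top (a point): Centre of the top of the green button, 26 mm in diameter, on the axis of the dial, 45 mm above the worktop when up.
- red_plug: Red marker plug, 10 mm in diameter, standing 5 mm high, fixed on the scale ring about 84 mm from the axis. Origin: centre of its underside. The target.
- blue_plug: Blue marker plug, the same as the red one, on the opposite side of the ring. Not the target.
- vial: Small loose white vial, 22 mm in diameter, 45 mm high, standing by the stage; origin: centre of its underside. To be left alone.
- stopper: Loose dark grey rubber stopper, 42 mm in diameter, 28 mm high, by the stage; origin: centre of its underside. To be left alone.
- bulb: Loose red rubber pipette bulb lying behind the stage, 52 x 95 x 52 mm; origin: centre of its underside. To be left alone.
Not all that is in view belongs to the job. There is more than one size of the stage; the one meant has the size given above.

How it is judged:
By the outcome, as a careful person would: the job done as asked, in the order asked, and still so for the second after the job is handed in, with the robot touching nothing.
It also fails if it takes over 56 s, if anything falls off the work surface, if the arm or the gripper's body presses on something with over 40 N, if the wrist force passes 120 N, or if a joint passes its speed limit or range.

## Working session

There is one attempt and no reset: what is moved stays moved. The work goes in short steps, Python scripts to look and compute and a tool call to move; the robot and the scene stay as the last step left them, time stands still between calls to the robot, and variables do not carry over. Pictures are saved under pics/ and viewed, about 8 in all and at most 12, crops included, and the job is handed in when it is done.

Besides the shell and the picture viewer there is one more tool, called as name(argument=value, ...), one argument or row to a line, values as JSON. apply_moves: Moves the arm, as the interface text tells. Its arguments: {"type":"object","properties":{"series":{"type":"array"},"newtons":{"type":"number"}},"required":["series"]}

```bash
mkdir -p pics
cat > h.py <<'E'
from rig import robot
import numpy as np, cv2
def ray(cp,px,z):
    K=np.array(cp['mtx']);R=np.array(cp['rotation']);o=np.array(cp['origin'])
    d=R@np.linalg.solve(K,[px[0],px[1],1.]); return o+d*(z-o[2])/d[2]
def proj(cp,p):
    K=np.array(cp['mtx']);R=np.array(cp['rotation']);o=np.array(cp['origin'])
    c=K@(R.T@(np.array(p)-o)); return c[:2]/c[2]
def save(n,im): cv2.imwrite(n,im[:,:,::-1])
E
python3 - <<'E'
from h import *
a=robot.camera('top');b=robot.camera('side')
np.save('top.npy',a);np.save('side.npy',b)
save('pics/top.png',a);save('pics/side.png',b)
for n in('top','side'):
    c=robot.camera_params(n);print(n,np.round(c['origin'],3),np.round(c['rotation'],3).tolist(),np.round(c['mtx'],1).tolist())
o=robot.get_obs();print(o['time'],o['position'],o['tool_rot'],o['ft_force'])
E
```

```text
top [ 0.469 -0.411  1.125] [0.712, -0.701, 0.04, -0.026] [[451.7, 0.0, 281.3], [0.0, 451.7, 205.6], [0.0, 0.0, 1.0]]
side [0.126 0.353 0.413] [-0.218, 0.8, -0.541, 0.14] [[431.6, 0.0, 271.5], [0.0, 431.6, 210.6], [0.0, 0.0, 1.0]]
0.1 [0.1794467  0.59799439 0.21549201] [ 1.45362618e-01  9.89377983e-01 -9.05646025e-04 -3.10715510e-04] [ 0.46287321  0.54789444 -0.4265013 ]
```

View pics/top.png

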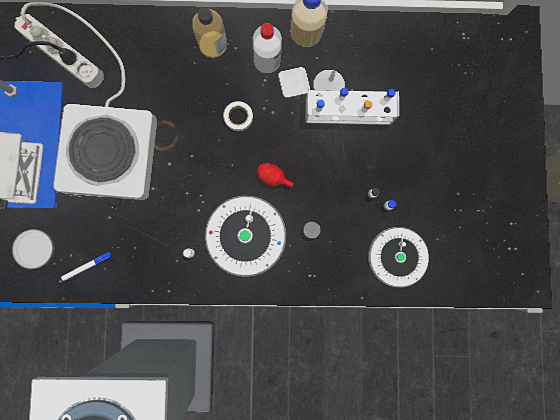

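View pics/side.png

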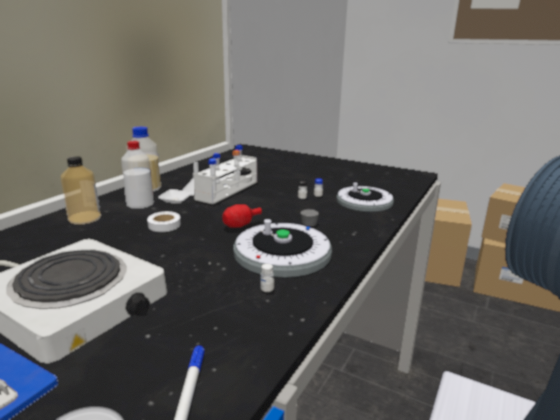

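```bash
sed -i "s/R=np.array(cp\['rotation'\])/R=Rot.from_quat(cp['rotation']).as_matrix()/; s/^import numpy.*/import numpy as np, cv2\nfrom scipy.spatial.transform import Rotation as Rot/" h.py
python3 - <<'E'
from h import *
a=np.load('top.npy');c=robot.camera_params('top')
hsv=cv2.cvtColor(a,cv2.COLOR_RGB2HSV)
x0,y0=195,186
sub=hsv[y0:y0+100,x0:x0+100]
def blobs(n,lo,hi,z):
    m=cv2.inRange(sub,lo,hi);k,l,s,ce=cv2.connectedComponentsWithStats(m)
    for i in range(1,k):
        if s[i,4]>3: p=ce[i]+[x0,y0];print(n,s[i,4],p.round(1),ray(c,p,z).round(4))
blobs('green',(50,120,60),(85,255,255),.045)
blobs('red',(0,120,80),(8,255,255),.0275)
blobs('red2',(172,120,80),(180,255,255),.0275)
blobs('blue',(95,110,60),(125,255,255),.0275)
m=cv2.inRange(hsv,(0,0,140),(180,60,255))
for cx,cy in((245,236),(400,257)):
    w=np.zeros_like(m);cv2.circle(w,(cx,cy),48,255,-1)
    p=np.argwhere(m&w)[:,::-1];pw=cv2.convexHull(p.astype(np.int32))
    (ex,ey),ax,an=cv2.fitEllipse(pw);print('ring',ex,ey,ax,ray(c,(ex,ey),.0225).round(4),'diam',np.array(ax)/451.7*1.1)
print('post',ray(c,(249,217),.058))
save('pics/crop.png',cv2.resize(a[180:292,170:330],None,fx=5,fy=5,interpolation=cv2.INTER_CUBIC))
E
```

```text
green 80 [244.5 235.1] [ 0.4979 -0.3453  0.045 ]
red 9 [210.3 231.9] [ 0.5048 -0.2615  0.0275]
blue 10 [278.7 242.7] [ 0.4812 -0.4274  0.0275]
ring 245.3877410888672 235.53799438476562 (79.7643051147461, 80.62472534179688) [ 0.4974 -0.3462  0.0225] diam [0.1942456  0.19634093]
ring 398.87457275390625 256.5483093261719 (57.67451858520508, 60.34966278076172) [ 0.4519 -0.7212  0.0225] diam [0.14045156 0.14696619]
post [ 0.54033468 -0.35579618  0.058     ]
```

View pics/crop.png

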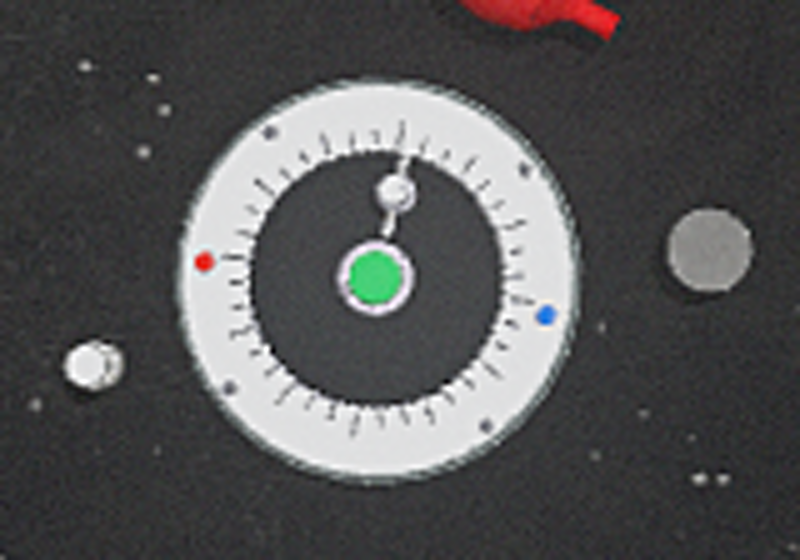

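```bash
cat >> h.py <<'E'
def pose(phi):  # tool pointing down, tool y at yaw phi (deg)
    a=np.deg2rad(phi);y=np.array([np.cos(a),np.sin(a),0]);z=np.array([0,0,-1.]);return np.column_stack([np.cross(y,z),y,z])
def delta(p,phi,o=None):
    o=o or robot.get_obs();R=Rot.from_quat(o['tool_rot']).as_matrix()
    d=R.T@(np.array(p)-o['position'])*100;r=Rot.from_matrix(R.T@pose(phi)).as_rotvec(degrees=True)
    print(np.round(d,2).tolist(),np.round(r,1).tolist())
E
python3 - <<'E'
from h import *
o=robot.get_obs();print(o['q'].round(3) if hasattr(o['q'],'round') else o['q'])
print(pose(73.3).round(3).tolist())
for p,f in [((.33,.45,.23),40),((.44,.25,.24),0),((.48,.05,.25),-35)]: delta(p,f)
E
```

```text
[ 1.101  0.528  1.434  0.     1.181 -0.179]
[[-0.958, 0.287, 0.0], [0.287, 0.958, 0.0], [0.0, 0.0, -1.0]]
[-18.68, -9.85, -1.44] [-0.1, 0.0, 33.3]
[-34.96, -25.84, -2.41] [-0.1, 0.1, 73.3]
[-44.55, -43.84, -3.38] [-0.1, 0.1, 108.3]
```

apply_moves(
  series=[
    [-3.7,-2,-0.3,0,0,7,0],
    [-7.4,-4,-0.6,0,0,14,0],
    [-11,-6,-0.9,0,0,21,0],
    [-15,-8,-1.2,0,0,28,0],
    [-18.7,-9.8,-1.4,0,0,33,0],
  ],
)

```text
time: 0.52
position: [0.3288, 0.4516, 0.2301]
tool_rot: [0.423, 0.906, -0.0, -0.0]
ft_force: [0.5, 0.5, 0.1]
grip_width: 0.0617
```

Run:
```python
from h import *
o=robot.get_obs();print(o['time'],o['position'],o['q'],o['ft_force'])
for p,f in [((.40,.28,.24),7),((.44,.10,.25),-28),((.48,-.1,.26),-63)]: delta(p,f)
```

```text
0.5167 [0.32881522 0.45155817 0.23005073] [ 7.41379692e-01  4.22036702e-01  1.58491242e+00 -3.47726524e-05
  1.13538428e+00  4.30091922e-02] [0.49480657 0.52316019 0.05231399]
[-17.72, -5.58, -0.99] [-0.0, 0.0, 33.0]
[-34.07, -14.09, -1.98] [-0.0, 0.0, 68.0]
[-51.96, -23.89, -2.97] [-0.0, 0.0, 103.0]
```

apply_moves(
  series=[
    [-3.6,-1.1,-0.2,0,0,7,0],
    [-7.2,-2.2,-0.4,0,0,14,0],
    [-10.7,-3.4,-0.6,0,0,21,0],
    [-14.2,-4.5,-0.8,0,0,28,0],
    [-17.7,-5.6,-1,0,0,35,0],
  ],
)

```text
time: 0.93
position: [0.4, 0.2801, 0.24]
tool_rot: [0.676, 0.737, -0.0, -0.0]
ft_force: [1.0, -0.6, 0.6]
grip_width: 0.028
```

Run:
```python
from h import *
o=robot.get_obs();print(o['time'],o['position'],o['q'])
for p,f in [((.45,.09,.25),-28),((.48,-.1,.26),-63),((.44,-.3,.26),-98)]: delta(p,f)
```

```text
0.9333 [0.39995738 0.28006975 0.23999313] [ 3.81573202e-01  3.12770314e-01  1.73779878e+00 -3.40022248e-05
  1.09182894e+00  2.95341293e-01]
[-19.37, 3.35, -1.0] [-0.0, 0.0, 32.9]
[-38.56, 4.7, -1.99] [-0.0, 0.0, 67.9]
[-58.14, -1.01, -1.98] [-0.0, 0.0, 102.9]
```

apply_moves(
  series=[
    [-3.9,0.7,-0.2,0,0,7,0],
    [-7.8,1.3,-0.4,0,0,14,0],
    [-11.7,2,-0.6,0,0,21,0],
    [-15.5,2.7,-0.8,0,0,28,0],
    [-19.4,3.4,-1,0,0,35,0],
  ],
)

```text
time: 1.35
position: [0.4514, 0.0901, 0.2501]
tool_rot: [0.866, 0.5, -0.0, -0.0]
ft_force: [0.7, -0.2, -0.3]
grip_width: 0.0017
```

Run:
```python
from h import *
o=robot.get_obs();print(o['time'],o['position'],o['q'])
for p,f in [((.48,-.1,.26),-63),((.45,-.29,.26),-98)]: delta(p,f)
```

```text
1.35 [0.45144021 0.09011872 0.250115  ] [-4.65881349e-02  2.59519174e-01  1.78670002e+00  1.62661414e-04
  1.09592418e+00  4.77975077e-01]
[-15.02, 11.99, -0.99] [-0.0, 0.0, 32.9]
[-32.97, 18.91, -0.99] [-0.0, 0.0, 67.9]
```

apply_moves(
  series=[
    [-3,2.4,-0.2,0,0,7,0],
    [-6,4.8,-0.4,0,0,14,0],
    [-9,7.2,-0.6,0,0,21,0],
    [-12,9.6,-0.8,0,0,28,0],
    [-15,12,-1,0,0,35,0],
  ],
)

```text
time: 1.77
position: [0.4811, -0.0997, 0.26]
tool_rot: [0.976, 0.216, -0.0, -0.0]
ft_force: [1.2, -0.3, -0.6]
grip_width: 0.0004
```

Run:
```python
from h import *
o=robot.get_obs();print(o['time'],o['position'],o['q'])
for p,f in [((.44,-.30,.26),-98)]: delta(p,f)
c=robot.camera_params('wrist');R=Rot.from_quat(o['tool_rot']).as_matrix()
print(c['mtx'],R.T@(c['origin']-o['position']),(R.T@Rot.from_quat(c['rotation']).as_matrix()).round(3))
```

```text
1.7667 [ 0.48112267 -0.09971435  0.2600453 ] [-4.32326927e-01  2.91864631e-01  1.70448091e+00  1.51816976e-04
  1.14594510e+00  7.03573052e-01]
[-12.17, 16.43, -0.0] [-0.0, 0.0, 32.9]
[[290.39854956   0.         280.86515686]
 [  0.         290.39854956 211.5573546 ]
 [  0.           0.           1.        ]] [ 7.50004104e-02  9.64796152e-05 -1.67718383e-01] [[-0.002 -0.962 -0.272]
 [ 1.    -0.002 -0.001]
 [ 0.    -0.272  0.962]]
```

apply_moves(
  series=[
    [-1.3,3.9,0,0,0,7,0],
    [-2.6,7.8,0,0,0,14,0],
    [-3.9,11.7,0,0,0,21,0],
    [-5.2,15.6,0,0,0,28,0],
    [-6.5,19,0,0,0,35,0],
  ],
)

```text
time: 2.18
position: [0.5038, -0.3001, 0.2597]
tool_rot: [0.996, -0.088, -0.0, 0.0]
ft_force: [1.4, 0.8, 0.0]
grip_width: 0.0004
```

Run:
```python
from h import *
o=robot.get_obs();print(o['time'],o['position'],o['q'])
c=robot.camera_params('wrist');a=robot.camera('wrist');np.save('w1.npy',a);save('pics/w1.png',a)
hsv=cv2.cvtColor(a,cv2.COLOR_RGB2HSV)
def blobs(n,lo,hi,z):
    m=cv2.inRange(hsv,lo,hi);k,l,s,ce=cv2.connectedComponentsWithStats(m)
    for i in range(1,k):
        if s[i,4]>15: print(n,s[i,4],ce[i].round(1),ray(c,ce[i],z).round(4))
blobs('green',(50,120,60),(85,255,255),.045)
blobs('red',(0,120,80),(8,255,255),.0275)
blobs('blue',(100,110,60),(125,255,255),.0275)
```

```text
2.1833 [ 0.50377302 -0.30009073  0.25973796] [-7.27624990e-01  4.28295960e-01  1.48097240e+00 -1.23071227e-04
  1.23236693e+00  1.01978891e+00]
green 244 [314. 184.] [ 0.5008 -0.344   0.045 ]
red 2344 [347.   54.9] [ 0.6505 -0.4097  0.0275]
red 22 [253.3 187.5] [ 0.5075 -0.2612  0.0275]
blue 27 [372.7 183.4] [ 0.4835 -0.4261  0.0275]
blue 324 [ 98.6 254.5] [ 0.4489 -0.013   0.0275]
```

View pics/w1.png

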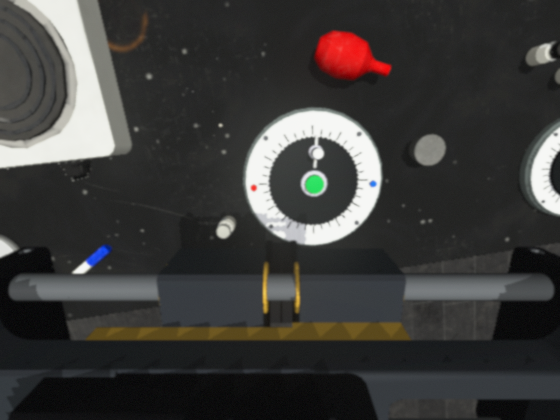

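Run:
```python
from h import *
from math import *
c=robot.camera_params('wrist');a=np.load('w1.npy')
print('post',ray(c,(317,153),.058))
ct=robot.camera_params('top');print('tip top',ray(ct,(251,211.6),.03),ray(ct,(249.2,218),.058))
C=np.array([.4995,-.345]);t=radians(-13);er=np.array([cos(t),sin(t)]);et=np.array([-sin(t),cos(t)])
p=C+.042*er-.036*et
delta((*p,.15),-103);delta((*p,.057),-103)
save('pics/w1c.png',cv2.resize(a[100:250,235:395],None,fx=4,fy=4,interpolation=cv2.INTER_CUBIC))
```

```text
post [ 0.5427052  -0.36243303  0.058     ]
tip top [ 0.5554201 -0.358923   0.03     ] [ 0.53797438 -0.35631883  0.058     ]
[4.15, 7.42, 11.06] [0.4, -0.2, 2.4]
[4.11, 7.35, 20.36] [0.4, -0.2, 2.4]
```

View pics/w1c.png

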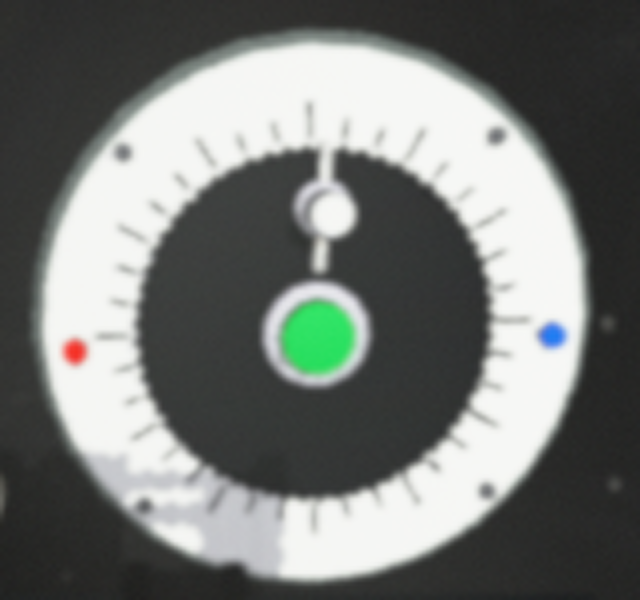

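Run:
```python
from h import *
c=robot.camera_params('wrist')
f=lambda x,y,z:ray(c,(235+x/4-.4,100+y/4-.4),z)
C=f(316,335,.045)[:2]
for n,x,y,z in(('tip',327,152,.03),('post',333,213,.058),('line in',319,268,.03),('red',75,352,.0275),('blue',552,335,.0275)):
    d=f(x,y,z)[:2]-C;print(n,f(x,y,z).round(4),np.degrees(np.arctan2(d[1],d[0])).round(1),np.hypot(*d).round(4))
print(C)
```

```text
tip [ 0.5601 -0.3678  0.03  ] -14.2 0.0589
post [ 0.5427 -0.3635  0.058 ] -14.3 0.041
line in [ 0.5227 -0.3593  0.03  ] -16.7 0.0206
red [ 0.5094 -0.2711  0.0275] 85.5 0.0825
blue [ 0.4841 -0.4359  0.0275] -102.9 0.0847
[ 0.50296265 -0.35335469]
```

apply_moves(
  series=[
    [1.5,2.5,3.5,0,0,1,0],
    [3,5,7,0,0,2,0],
    [4.1,7.4,10,0,0,3,0],
    [4.1,7.4,11,0,0,3,0],
    [4.1,7.4,11,0,0,3,0],
  ],
)

```text
time: 2.65
position: [0.5294, -0.3765, 0.1449]
tool_rot: [0.994, -0.111, -0.004, -0.003]
ft_force: [-0.9, 1.0, 0.2]
grip_width: 0.0005
```

```bash
cat >> h.py <<'E'
C=np.array([.4995,-.345])
def at(th,r,t):
    t0=np.radians(th);return C+r*np.array([np.cos(t0),np.sin(t0)])+t*np.array([-np.sin(t0),np.cos(t0)])
E
python3 - <<'E'
from h import *
c=robot.camera_params('wrist');a=robot.camera('wrist')
hsv=cv2.cvtColor(a,cv2.COLOR_RGB2HSV)
for n,lo,hi,z in(('green',(50,120,60),(85,255,255),.045),('red',(0,120,80),(8,255,255),.0275),('blue',(100,110,60),(125,255,255),.0275)):
    k,l,s,ce=cv2.connectedComponentsWithStats(cv2.inRange(hsv,lo,hi))
    for i in range(1,k):
        if s[i,4]>15: print(n,s[i,4],ce[i].round(1),ray(c,ce[i],z).round(4))
o=robot.get_obs();print(o['time'],o['position'],o['q'])
delta((*at(-14,.042,-.036),.057),-104)
E
```

```text
green 320 [256.6 240.4] [ 0.5044 -0.3453  0.045 ]
red 4650 [286.3  70.9] [ 0.6497 -0.4081  0.0275]
red 30 [181.1 246.6] [ 0.5089 -0.2623  0.0275]
blue 24 [337.2 235.5] [ 0.4846 -0.4256  0.0275]
2.7 [ 0.53026079 -0.37598091  0.14748382] [-7.88519733e-01  6.41355795e-01  1.42355432e+00  3.34655752e-04
  1.08329374e+00  1.00448903e+00]
[0.49, 1.38, 9.04] [-0.2, 0.3, 1.3]
```

apply_moves(
  series=[
    [0.5,1.3,2.5,0,0,1,0],
    [0.5,1.3,5,0,0,1,0],
    [0.5,1.3,7,0,0,1,0],
    [0.5,1.3,8.5,0,0,1,0],
    [0.5,1.3,9,0,0,1,0],
  ],
)

```text
time: 3.12
position: [0.5333, -0.3889, 0.0598]
tool_rot: [0.993, -0.119, -0.001, -0.001]
ft_force: [0.1, 1.8, -0.2]
grip_width: 0.0002
```

Run:
```python
from h import *
robot.camera('side');b=robot.camera('side')
o=robot.get_obs();print(o['time'],o['position'],o['ft_force'])
delta((*at(-14,.042,-.036),.057),-104)
delta((*at(-14,.042,-.026),.057),-104)
save('pics/s2.png',cv2.resize(b[180:300,200:360],None,fx=4,fy=4,interpolation=cv2.INTER_CUBIC))
```

```text
3.2167 [ 0.53401533 -0.38994252  0.06105411] [-0.37043617  0.64551417  0.25465271]
[-0.24, 0.07, 0.41] [-0.0, 0.0, 0.4]
[-0.23, -0.93, 0.41] [-0.0, 0.0, 0.4]
```

View pics/s2.png

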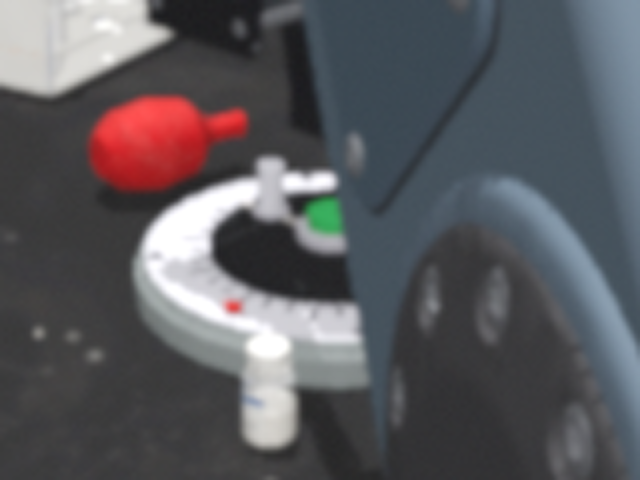

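apply_moves(
  series=[
    [-0.2,0,0.3,0,0,0.4,0],
    [-0.2,-0.3,0.3,0,0,0.4,0],
    [-0.2,-0.6,0.3,0,0,0.4,0],
    [-0.2,-0.9,0.3,0,0,0.4,0],
    [-0.2,-1.2,0.3,0,0,0.4,0],
  ],
)

```text
time: 3.63
position: [0.5351, -0.3788, 0.058]
tool_rot: [0.992, -0.123, 0.0, 0.0]
ft_force: [0.3, 0.5, 0.0]
grip_width: 0.0007
```

Run:
```python
from h import *
o=robot.get_obs();print(o['time'],o['position'],o['ft_force'])
delta((*at(-14,.042,-.022),.057),-104)
for d in (4,8,12,16,20):
    a=np.radians(d);r,t=42,-22;print(d,(r*np.cos(a)-t*np.sin(a)-r).round(2),-(r*np.sin(a)+t*np.cos(a)-t).round(2))
```

```text
3.6333 [ 0.53510775 -0.37875921  0.05796692] [0.33253722 0.5159817  0.03614378]
[-0.07, -0.21, 0.1] [0.0, -0.1, -0.1]
4 1.43 -2.98
8 2.65 -6.06
12 3.66 -9.21
16 4.44 -12.43
20 4.99 -15.69
```

apply_moves(
  series=[
    [0.14,-0.3,0,0,0,-4,0],
    [0.27,-0.6,0,0,0,-8,0],
    [0.37,-0.92,0,0,0,-12,0],
    [0.44,-1.24,0,0,0,-16,0],
    [0.5,-1.57,0,0,0,-20,0],
  ],
)

```text
time: 4.05
position: [0.5437, -0.3646, 0.0574]
tool_rot: [0.999, 0.053, 0.0, 0.0]
ft_force: [-0.9, 0.4, 0.5]
grip_width: 0.0005
```

```bash
cat > st.py <<'E'
from h import *
a=robot.camera('wrist')
o=robot.get_obs();R=Rot.from_quat(o['tool_rot']).as_matrix();th=np.degrees(np.arctan2(R[1,0],R[0,0]))
d=R.T@(np.append(C,0)-o['position'])
print(o['time'],'z',o['position'][2],'yaw th',th.round(2),'axis in tool mm',(d*1000).round(1),'F tool',(R.T@o['ft_force']).round(2),'q6',o['q'][5])
E
python3 - <<'E'
from st import *
save('pics/w2.png',a)
E
```

```text
4.1 z 0.05743417891924494 yaw th 6.24 axis in tool mm [-42.1 -23.5  57.4] F tool [ 0.59 -0.76 -0.38] q6 0.7012627105547296
```

View pics/w2.png

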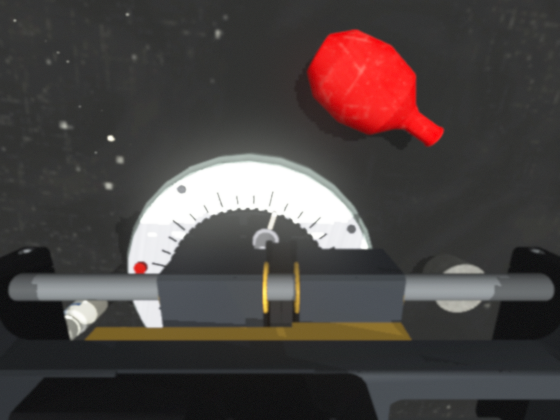

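```bash
cat >> st.py <<'E'
def idx(px,z=.03):
    p=ray(robot.camera_params('wrist'),px,z)[:2];d=p-C;print(px,p.round(4),'ang',np.degrees(np.arctan2(d[1],d[0])).round(1),'r',np.hypot(*d).round(4))
E
python3 - <<'E'
from st import *
idx((276,211));idx((270,232));idx((264,238),.058);idx((140,268),.0275)
save('pics/w3.png',cv2.resize(a[150:330,120:400],None,fx=2.8,fy=2.8,interpolation=cv2.INTER_CUBIC))
E
```

```text
4.15 z 0.05739483146093647 yaw th 5.92 axis in tool mm [-42.  -23.7  57.4] F tool [-0.26 -0.21  0.44] q6 0.7066415202285922
(276, 211) [ 0.5634 -0.3586] ang -12.0 r 0.0654
(270, 232) [ 0.5475 -0.3558] ang -12.7 r 0.0492
(264, 238) [ 0.5534 -0.3526] ang -8.1 r 0.0545
(140, 268) [ 0.5083 -0.2616] ang 84.0 r 0.0839
```

View pics/w3.png

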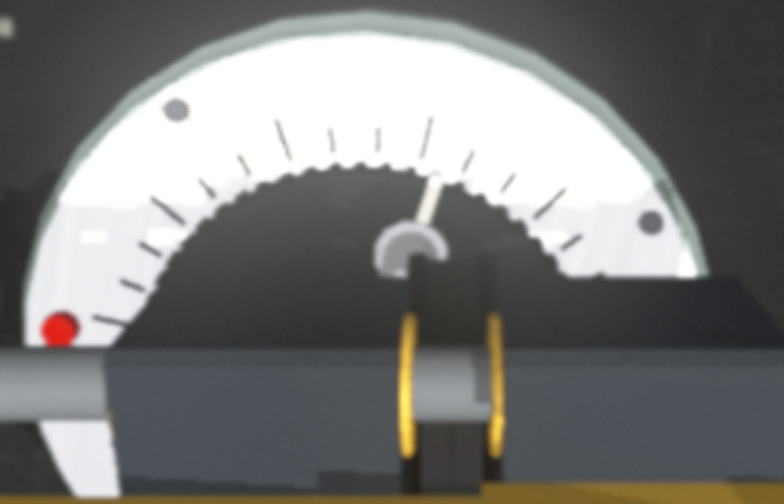

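Run:
```python
from h import *
delta((*at(-12.5,.042,-.015),.057),-102.5)
delta((*at(-12.5,.042,-.012),.057),-102.5)
```

```text
[-0.69, 0.38, 0.04] [-0.0, -0.0, 18.4]
[-0.59, 0.1, 0.04] [-0.0, -0.0, 18.4]
```

apply_moves(
  series=[
    [-0.1,0.4,0,0,0,0,0],
    [-0.3,0.4,0,0,0,6,0],
    [-0.5,0.4,0,0,0,12,0],
    [-0.7,0.4,0,0,0,18.4,0],
    [-0.6,0.1,0,0,0,18.4,0],
  ],
)

```text
time: 4.57
position: [0.5372, -0.3677, 0.0573]
tool_rot: [0.994, -0.111, 0.0, 0.0]
ft_force: [0.0, 0.1, 0.6]
grip_width: 0.0004
```

Run:
```python
from st import *
save('pics/w4.png',cv2.resize(a[150:330,120:400],None,fx=2.8,fy=2.8,interpolation=cv2.INTER_CUBIC))
for d in (4,8,12,16,20):
    t0=np.radians(d);r,t=42,-12;print(d,(r*np.cos(t0)-t*np.sin(t0)-r).round(2),-(r*np.sin(t0)+t*np.cos(t0)-t).round(2))
```

```text
4.6167 z 0.05724284385099935 yaw th -12.49 axis in tool mm [-41.6 -12.8  57.3] F tool [ 0.25 -0.52  0.55] q6 1.0185035811644547
4 0.73 -2.96
8 1.26 -5.96
12 1.58 -8.99
16 1.68 -12.04
20 1.57 -15.09
```

View pics/w4.png

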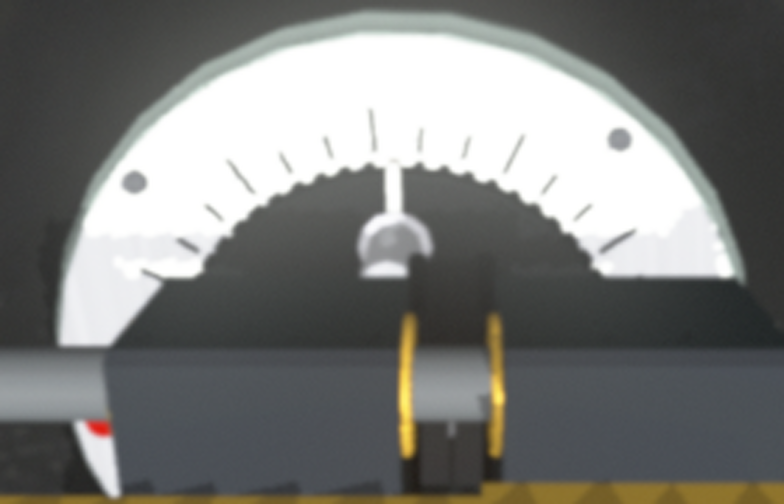

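apply_moves(
  series=[
    [0.07,-0.3,0,0,0,-4,0],
    [0.13,-0.6,0,0,0,-8,0],
    [0.16,-0.9,0,0,0,-12,0],
    [0.17,-1.2,0,0,0,-16,0],
    [0.16,-1.51,0,0,0,-20,0],
  ],
)

```text
time: 5.03
position: [0.5426, -0.3522, 0.0573]
tool_rot: [0.998, 0.068, 0.0, 0.0]
ft_force: [0.3, -0.1, 0.8]
grip_width: 0.0005
```

Run:
```python
from st import *
m=cv2.inRange(a[195:240,220:340],(120,120,120),(255,255,255))
save('pics/w5.png',cv2.resize(a[150:330,120:400],None,fx=2.8,fy=2.8,interpolation=cv2.INTER_CUBIC))
```

```text
5.0833 z 0.05718469616718027 yaw th 7.95 axis in tool mm [-41.7 -12.2  57.2] F tool [-0.1  -0.03 -0.56] q6 0.6843832809633112
```

View pics/w5.png

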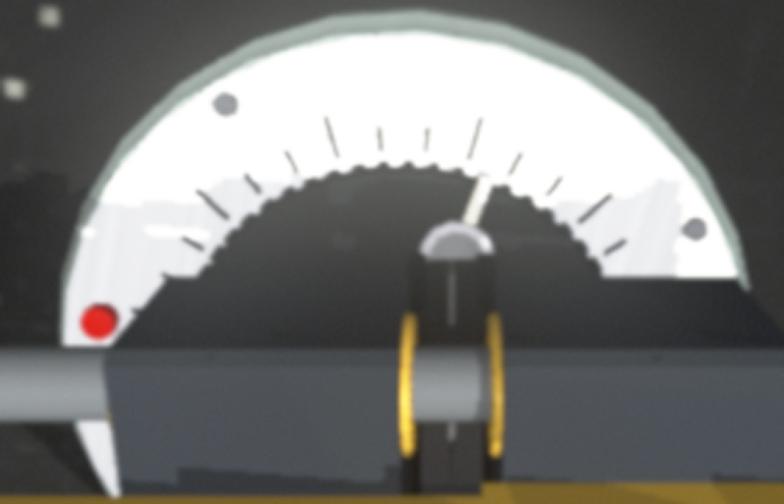

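Run:
```python
from h import *
c=robot.camera_params('wrist');o=robot.get_obs();R=Rot.from_quat(o['tool_rot']).as_matrix()
for x,z in((0,0),(0,.019),(.0095,.019),(.0095,0),(.0095,-.02),(.0095,-.03),(0,-.05)):
    p=proj(c,o['position']+R@[x,0,z]);print(x,z,p.round(1),'crop',((p-[120,150])*2.8).round())
for n,p in(('top',(*at(-13,.042,0),.058)),('foot',(*at(-13,.042,0),.03)),('tip',(*at(-13,.062,0),.03)),('C',(*C,.045))):
    q=proj(c,p);print(n,q.round(1),'crop',((q-[120,150])*2.8).round())
print('line', [ray(c,(120+x/2.8,150+y/2.8),.03).round(4) for x,y in((486,180),(470,220))])
ct=robot.camera_params('top')
print(o['position'],R.round(3).tolist(),proj(ct,o['position']))
t=robot.camera('top');save('pics/t2.png',cv2.resize(t[180:292,170:330],None,fx=5,fy=5,interpolation=cv2.INTER_CUBIC))
```

```text
0 0 [281.1 253.9] crop [451. 291.]
0 0.019 [281.1 242.5] crop [451. 259.]
0.0095 0.019 [281.1 229.5] crop [451. 223.]
0.0095 0 [281.1 239.7] crop [451. 251.]
0.0095 -0.02 [281.1 253. ] crop [451. 288.]
0.0095 -0.03 [281.1 260.9] crop [451. 311.]
0 -0.05 [281.2 298.7] crop [451. 416.]
top [285.6 258.2] crop [464. 303.]
foot [285.  241.5] crop [462. 256.]
tip [295.3 216.6] crop [491. 187.]
C [263.9 301.4] crop [403. 424.]
line [array([ 0.5614, -0.3575,  0.03  ]), array([ 0.5504, -0.3551,  0.03  ])]
[ 0.54253234 -0.35132845  0.0571847 ] [[0.99, 0.138, -0.0], [0.138, -0.99, 0.001], [-0.0, -0.001, -1.0]] [247.14709995 216.06598681]
```

Run:
```python
from h import *
delta((*at(-14,.042,-.026),.060),-104)
# column profile at finger columns in last wrist pic: find tip edge
a=robot.camera('wrist');np.save('w6.npy',a)
print(a[215:300:3,281].tolist())
print(a[246,255:306:2].mean(1).round().tolist())
```

```text
[-1.23, 2.73, -0.28] [-0.0, 0.0, 21.6]
[[95, 96, 94], [90, 91, 89], [87, 88, 86], [85, 86, 85], [86, 87, 85], [194, 195, 199], [177, 178, 181], [146, 147, 148], [145, 147, 148], [114, 115, 115], [74, 75, 72], [85, 85, 86], [87, 87, 87], [85, 84, 83], [80, 80, 79], [81, 81, 79], [77, 77, 76], [58, 56, 54], [48, 46, 44], [52, 50, 47], [82, 83, 81], [108, 110, 112], [126, 128, 130], [140, 144, 145], [148, 153, 155], [155, 159, 161], [152, 157, 159], [145, 149, 150], [118, 123, 121]]
[64.0, 63.0, 63.0, 62.0, 63.0, 59.0, 57.0, 56.0, 57.0, 60.0, 59.0, 61.0, 65.0, 74.0, 65.0, 61.0, 62.0, 61.0, 60.0, 59.0, 60.0, 64.0, 67.0, 67.0, 67.0, 68.0]
```

apply_moves(
  series=[
    [-0.2,0.7,-0.3,0,0,5,0],
    [-0.5,1.3,-0.3,0,0,10,0],
    [-0.8,2,-0.3,0,0,15,0],
    [-1.2,2.7,-0.3,0,0,21,0],
    [-1.2,2.7,-0.3,0,0,21.6,0],
  ],
)

```text
time: 5.6
position: [0.5338, -0.3825, 0.0604]
tool_rot: [0.992, -0.125, 0.0, 0.001]
ft_force: [0.1, 0.0, -0.4]
grip_width: 0.0003
```

apply_moves(
  series=[
    [0,0,0.3,0,0,0,0],
    [0,0,0.5,0,0,0,0],
    [0,0,0.7,0,0,0,0],
    [0,0,0.8,0,0,0,0],
    [0,0,0.8,0,0,0,0],
  ],
)

```text
time: 6.02
position: [0.5339, -0.3798, 0.0517]
tool_rot: [0.992, -0.122, -0.0, -0.0]
ft_force: [-0.4, 0.6, -0.5]
grip_width: 0.0002
```

apply_moves(
  series=[
    [0,0,0.1,0,0,0,0],
    [0,0,0.2,0,0,0,0],
    [0,0,0.3,0,0,0,0],
    [0,0,0.4,0,0,0,0],
    [0,0,0.4,0,0,0,0],
  ],
)

```text
time: 6.43
position: [0.5339, -0.3804, 0.048]
tool_rot: [0.992, -0.123, -0.0, -0.0]
ft_force: [-0.7, 0.3, -0.4]
grip_width: 0.0005
```

apply_moves(
  series=[
    [0,0,0.1,0,0,0,0],
    [0,0,0.2,0,0,0,0],
    [0,0,0.3,0,0,0,0],
    [0,0,0.4,0,0,0,0],
    [0,0,0.5,0,0,0,0],
  ],
)

```text
time: 6.85
position: [0.534, -0.3805, 0.0431]
tool_rot: [0.992, -0.123, -0.0, -0.0]
ft_force: [0.6, 0.2, 0.1]
grip_width: 0.001
```

Run:
```python
from st import *
save('pics/w7.png',cv2.resize(a[150:330,120:400],None,fx=2.8,fy=2.8,interpolation=cv2.INTER_CUBIC))
c=robot.camera_params('wrist')
for n,p in(('top',(*at(-13.5,.042,0),.058)),('foot',(*at(-13.5,.042,0),.03)),('tip',(*at(-13.5,.062,0),.03))):
    q=proj(c,p);print(n,'crop',((q-[120,150])*2.8).round())
```

```text
6.9 z 0.042867967995831334 yaw th -14.12 axis in tool mm [-42.  -26.   42.9] F tool [ 0.29  0.55 -0.73] q6 1.0280155140393503
top crop [323. 321.]
foot crop [341. 269.]
tip crop [337. 189.]
```

View pics/w7.png

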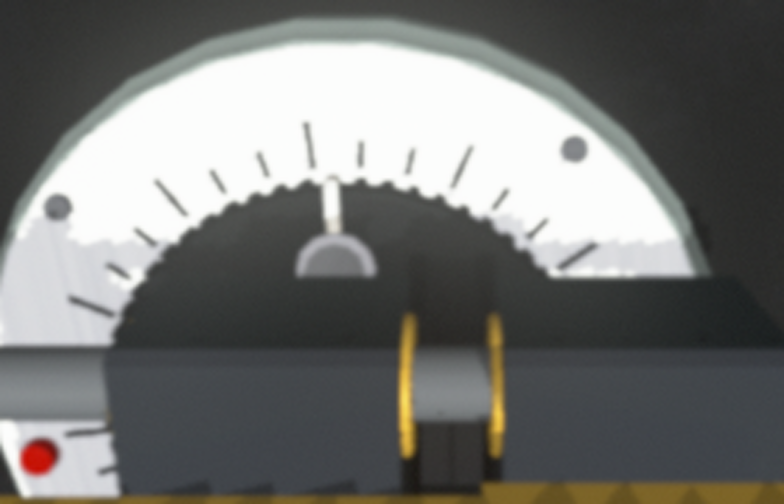

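apply_moves(
  series=[
    [0,0,0.1,0,0,0,0],
    [0,0,0.2,0,0,0,0],
    [0,0,0.3,0,0,0,0],
    [0,0,0.4,0,0,0,0],
    [0,0,0.5,0,0,0,0],
  ],
)

```text
time: 7.32
position: [0.534, -0.3805, 0.0381]
tool_rot: [0.992, -0.123, -0.0, 0.0]
ft_force: [0.7, 0.1, 0.2]
grip_width: 0.0006
```

apply_moves(
  series=[
    [0,-0.2,0,0,0,0,0],
    [0,-0.4,0,0,0,0,0],
    [0,-0.6,0,0,0,0,0],
    [0,-0.9,0,0,0,0,0],
    [0,-1.2,0,0,0,0,0],
  ],
)

```text
time: 7.73
position: [0.537, -0.3688, 0.0383]
tool_rot: [0.992, -0.123, 0.0, 0.0]
ft_force: [-1.4, -3.1, -0.2]
grip_width: -0.0
```

```bash
cat >> st.py <<'E'
def line():
    # white index line: bright pixels on polar rays between flange and rim
    c=robot.camera_params('wrist');g=a.mean(2);best=[]
    for th_ in np.arange(-30,120,.5):
        v=[]
        for r in (.053,.0545,.056,.0575):
            q=proj(c,(*at(th_,r,0),.03)).round().astype(int)
            v.append(g[q[1],q[0]] if 0<=q[0]<560 and 0<=q[1]<275 else 0)
        best.append((min(v),th_))
    best.sort(reverse=True);print('index cand',[(round(x),t) for x,t in best[:6]])
line()
E
python3 st.py
```

```text
7.7833 z 0.03831900689400833 yaw th -14.06 axis in tool mm [-42.3 -13.8  38.3] F tool [-0.82  1.71  0.88] q6 1.0445351032022967
index cand [(243, np.float64(-11.0)), (242, np.float64(-10.5)), (239, np.float64(-11.5)), (224, np.float64(-10.0)), (208, np.float64(-9.5)), (206, np.float64(-12.0))]
```

apply_moves(
  series=[
    [0.09,-0.3,0,0,0,-4,0],
    [0.15,-0.6,0,0,0,-8,0],
    [0.2,-0.9,0,0,0,-12,0],
    [0.22,-1.21,0,0,0,-16,0],
    [0.23,-1.52,0,0,0,-20,0],
  ],
)

```text
time: 8.2
position: [0.543, -0.3561, 0.0383]
tool_rot: [0.999, 0.053, 0.0, 0.001]
ft_force: [-0.7, -3.6, -1.7]
grip_width: 0.0002
```

```bash
python3 st.py
```

```text
8.25 z 0.03831735433440346 yaw th 6.25 axis in tool mm [-42.2 -15.   38.3] F tool [-0.87  1.71  0.6 ] q6 0.7120978725825922
index cand [(239, np.float64(7.5)), (235, np.float64(8.0)), (232, np.float64(7.0)), (218, np.float64(8.5)), (197, np.float64(6.5)), (196, np.float64(6.0))]
```

apply_moves(
  series=[
    [0.09,-0.3,0,0,0,-4,0],
    [0.16,-0.6,0,0,0,-8,0],
    [0.22,-0.9,0,0,0,-12,0],
    [0.25,-1.22,0,0,0,-16,0],
    [0.26,-1.53,0,0,0,-20,0],
  ],
)

```text
time: 8.67
position: [0.5443, -0.3407, 0.0384]
tool_rot: [0.974, 0.225, 0.0, 0.002]
ft_force: [-1.5, -2.9, -1.5]
grip_width: 0.0004
```

```bash
python3 st.py
```

```text
8.7167 z 0.03831797691968841 yaw th 26.16 axis in tool mm [-42.3 -15.   38.3] F tool [-2.42  1.57  0.75] q6 0.3833617883614013
index cand [(239, np.float64(27.5)), (236, np.float64(28.0)), (233, np.float64(27.0)), (233, np.float64(26.5)), (214, np.float64(28.5)), (197, np.float64(26.0))]
```

apply_moves(
  series=[
    [0.09,-0.3,0,0,0,-4,0],
    [0.16,-0.6,0,0,0,-8,0],
    [0.22,-0.9,0,0,0,-12,0],
    [0.25,-1.22,0,0,0,-16,0],
    [0.26,-1.53,0,0,0,-20,0],
  ],
)

```text
time: 9.13
position: [0.5407, -0.3258, 0.0386]
tool_rot: [0.921, 0.39, 0.001, 0.002]
ft_force: [0.6, -3.0, -2.1]
grip_width: 0.0004
```

```bash
python3 st.py
```

```text
9.1833 z 0.038508860929581765 yaw th 46.08 axis in tool mm [-42.6 -15.5  38.5] F tool [-1.96  1.88  1.  ] q6 0.04853351553872216
index cand [(235, np.float64(47.0)), (235, np.float64(46.5)), (229, np.float64(46.0)), (212, np.float64(47.5)), (205, np.float64(48.0)), (196, np.float64(45.5))]
```

apply_moves(
  series=[
    [0.09,-0.3,0,0,0,-4,0],
    [0.16,-0.6,0,0,0,-8,0],
    [0.22,-0.9,0,0,0,-12,0],
    [0.25,-1.22,0,0,0,-16,0],
    [0.26,-1.53,0,0,0,-20,0],
  ],
)

```text
time: 9.6
position: [0.532, -0.313, 0.0386]
tool_rot: [0.839, 0.544, 0.001, 0.002]
ft_force: [3.4, -3.1, -2.2]
grip_width: 0.0003
```

```bash
cat >> st.py <<'E'
hsv=cv2.cvtColor(a,cv2.COLOR_RGB2HSV)
k,l,s,ce=cv2.connectedComponentsWithStats(cv2.inRange(hsv,(0,120,80),(8,255,255)))
for i in range(1,k):
    if 15<s[i,4]<600: idx(ce[i],.0275)
E
python3 st.py
```

```text
9.65 z 0.03854798721814588 yaw th 66.01 axis in tool mm [-42.7 -15.8  38.5] F tool [-2.28  1.58  0.2 ] q6 -0.29415334963865936
index cand [(232, np.float64(66.5)), (232, np.float64(66.0)), (228, np.float64(67.0)), (228, np.float64(65.5)), (202, np.float64(65.0)), (202, np.float64(64.5))]
[210.5 191. ] [ 0.5065 -0.26  ] ang 85.3 r 0.0853
```

apply_moves(
  series=[
    [0.09,-0.3,0,0,0,-4,0],
    [0.16,-0.6,0,0,0,-8,0],
    [0.22,-0.9,0,0,0,-12,0],
    [0.24,-1.14,0,0,0,-15,0],
    [0.25,-1.22,0,0,0,-16,0],
  ],
)

```text
time: 10.07
position: [0.5214, -0.305, 0.0386]
tool_rot: [0.756, 0.654, 0.001, 0.001]
ft_force: [2.9, -1.5, -1.2]
grip_width: 0.0006
```

```bash
python3 st.py; python3 st.py
```

```text
10.1167 z 0.03855173830284324 yaw th 81.75 axis in tool mm [-42.7 -15.7  38.6] F tool [-1.19  2.45  0.87] q6 -0.5709633875874204
index cand [(239, np.float64(82.0)), (234, np.float64(82.5)), (230, np.float64(81.5)), (230, np.float64(81.0)), (207, np.float64(83.0)), (191, np.float64(80.5))]
[247.16083916 184.04895105] [ 0.5067 -0.2604] ang 85.2 r 0.0849
[440.62121212 405.88383838] [ 0.6266 -0.4579] ang -41.6 r 0.17
10.1667 z 0.03853630579301494 yaw th 81.69 axis in tool mm [-42.7 -15.7  38.5] F tool [-0.86  1.89  0.74] q6 -0.569979011309119
index cand [(238, np.float64(82.0)), (235, np.float64(82.5)), (230, np.float64(81.5)), (230, np.float64(81.0)), (213, np.float64(83.0)), (188, np.float64(80.5))]
[247.68965517 184.22758621] [ 0.507  -0.2605] ang 84.9 r 0.0848
[440.96907216 405.42783505] [ 0.6267 -0.4575] ang -41.5 r 0.1698
```

apply_moves(
  series=[
    [0.02,-0.08,0,0,0,-1,0],
    [0.04,-0.15,0,0,0,-2,0],
    [0.06,-0.22,0,0,0,-3,0],
    [0.07,-0.25,0,0,0,-3.3,0],
    [0.07,-0.25,0,0,0,-3.3,0],
  ],
)

```text
time: 10.58
position: [0.518, -0.3036, 0.0384]
tool_rot: [0.736, 0.677, 0.0, 0.0]
ft_force: [2.6, -1.0, 2.1]
grip_width: 0.0002
```

```bash
python3 st.py
```

```text
10.6333 z 0.03843120977034584 yaw th 85.16 axis in tool mm [-42.8 -15.   38.4] F tool [-0.66  3.03 -1.78] q6 -0.6316217036995406
index cand [(236, np.float64(86.0)), (234, np.float64(86.5)), (233, np.float64(87.0)), (217, np.float64(85.5)), (214, np.float64(87.5)), (163, np.float64(85.0))]
[256.91666667 184.04861111] [ 0.5069 -0.2605] ang 85.0 r 0.0849
[457.88888889 319.27777778] [ 0.6394 -0.3703] ang -10.2 r 0.1422
[444.35425101 406.49595142] [ 0.6351 -0.4503] ang -37.8 r 0.1717
```

apply_moves(
  series=[
    [0,0.3,0,0,0,0,0],
    [0,0.7,0,0,0,0,0],
    [0,1.2,-1,0,0,0,0],
    [0,1.2,-4,0,0,0,0],
    [0,1.2,-7,0,0,0,0],
  ],
)

```text
time: 11.05
position: [0.5279, -0.3025, 0.1066]
tool_rot: [0.736, 0.677, -0.001, -0.004]
ft_force: [0.3, 0.0, 1.0]
grip_width: 0.0004
```

```bash
cat > look.py <<'E'
from st import *
k,l,s,ce=cv2.connectedComponentsWithStats(cv2.inRange(hsv,(50,120,60),(85,255,255)))
for i in range(1,k):
    if s[i,4]>100: print('green',s[i]);idx(ce[i],.045)
o=robot.get_obs();delta((*C,o['position'][2]),-90+th,o)
E
python3 look.py
```

```text
11.1 z 0.1136680094147402 yaw th 85.21 axis in tool mm [-41.8 -29.1 113.7] F tool [ 0.12  0.94 -3.12] q6 -0.6197560809938262
index cand [(240, np.float64(82.5)), (233, np.float64(82.0)), (233, np.float64(81.5)), (219, np.float64(83.5)), (219, np.float64(83.0)), (190, np.float64(81.0))]
[252.5        172.21212121] [ 0.5107 -0.265 ] ang 82.0 r 0.0807
[421.86956522 271.82608696] [ 0.6632 -0.3753] ang -10.5 r 0.1665
[-4.22, -2.87, 0.0] [0.2, 0.2, 0.0]
```

apply_moves(
  series=[
    [0,0,-3,0,0,0,0],
    [0,0,-6,0,0,0,0],
    [0,0,-8,0,0,0,0],
    [0,0,-8,0,0,0,0],
    [0,0,-8,0,0,0,0],
  ],
)

```text
time: 11.52
position: [0.5297, -0.3042, 0.1888]
tool_rot: [0.736, 0.677, -0.0, 0.0]
ft_force: [0.1, 1.0, -0.7]
grip_width: 0.0002
```

```bash
python3 look.py>/dev/null; python3 look.py
python3 - <<'E'
from h import *
# top view check of index tip vs red via colour/brightness, hand may hide
c=robot.camera_params('wrist');a=robot.camera('wrist');np.save('w8.npy',a)
for n,p in(('C',(*C,.045)),('red',(*at(85,.084,0),.0275))): print(n,proj(c,p))
q=proj(c,(*at(85,.05,0),.03)).astype(int);x,y=q
save('pics/w8.png',cv2.resize(a[max(y-75,0):y+75,max(x-80,0):x+80],None,fx=4,fy=4,interpolation=cv2.INTER_CUBIC));print(q)
E
```

```text
11.6167 z 0.18664079918519938 yaw th 85.18 axis in tool mm [-44.3 -24.9 186.6] F tool [-0.25  0.19  1.54] q6 -0.619996647438425
index cand [(247, np.float64(87.0)), (245, np.float64(86.5)), (238, np.float64(87.5)), (236, np.float64(86.0)), (236, np.float64(85.5)), (232, np.float64(88.5))]
[258.         160.79310345] [ 0.5066 -0.26  ] ang 85.2 r 0.0853
green [249 226  20  20 328]
[258.72865854 235.74085366] [ 0.4999 -0.3421] ang 82.1 r 0.0029
[-4.39, -2.55, -0.0] [-0.2, -0.1, 0.0]
C [258.64849492 238.14176632]
red [258.35324877 161.9498425 ]
[258 192]
```

```bash
cat > fine.py <<'E'
from h import *
robot.camera('wrist')
c=robot.camera_params('wrist');a=robot.camera('wrist');g=a.mean(2);hsv=cv2.cvtColor(a,cv2.COLOR_RGB2HSV)
def big(lo,hi,z,win):
    k,l,s,ce=cv2.connectedComponentsWithStats(cv2.inRange(hsv,lo,hi));
    b=[ce[i] for i in range(1,k) if win[0]<s[i,4]<win[1]];return [ray(c,p,z)[:2] for p in b]
red=[p for p in big((0,110,70),(8,255,255),.0275,(10,300)) if abs(np.hypot(*(p-C))-.084)<.01][0]
gr=big((50,120,60),(85,255,255),.045,(150,5000))
Cc=gr[0] if gr else C
pts=[]
for r in list(np.arange(.052,.0605,.0015)):
    ths=np.arange(70,100,.25);v=[]
    for t in ths:
        q=proj(c,(*at(t,r,0),.03)).astype(np.float32);v.append(float(cv2.getRectSubPix(g.astype(np.float32),(1,1),(float(q[0]),float(q[1])))[0,0]))
    v=np.array(v);w=np.clip(v-120,0,None);i=v.argmax();m=abs(ths-ths[i])<4
    t=(w*ths)[m].sum()/w[m].sum();pts.append(at(t,r,0))
pts=np.array(pts);ang=lambda d:np.degrees(np.arctan2(d[1],d[0])).round(2)
print('C',Cc,'red',red)
for K in (C,Cc): print('red',ang(red-K),'line',[ang(p-K) for p in pts])
vx,vy,x0,y0=cv2.fitLine(pts.astype(np.float32),cv2.DIST_L2,0,1e-4,1e-4).ravel();print('line dir',np.degrees(np.arctan2(vy,vx)))
E
python3 fine.py; python3 -c "
from h import *
robot.get_obs();delta((*C,.10),-104);delta((*C,.075),-104)"
```

```text
C [ 0.50018065 -0.34293806] red [ 0.50692594 -0.26056434]
red 84.97 line [np.float64(85.95), np.float64(86.19), np.float64(86.21), np.float64(86.24), np.float64(86.25), np.float64(86.27)]
red 85.32 line [np.float64(86.56), np.float64(86.79), np.float64(86.8), np.float64(86.81), np.float64(86.8), np.float64(86.82)]
line dir 88.05534
[-4.38, -2.55, 8.63] [-0.3, 0.1, 99.2]
[-4.39, -2.54, 11.13] [-0.3, 0.1, 99.2]
```

View pics/w8.png

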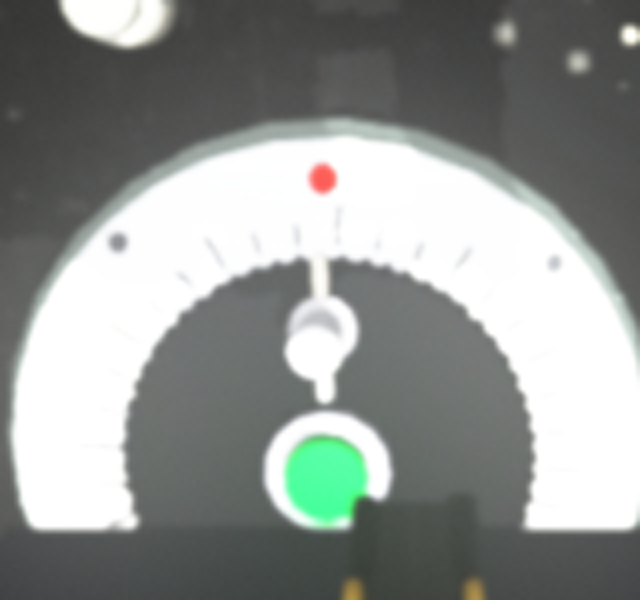

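apply_moves(
  series=[
    [-1.5,-0.9,1,0,0,0,0],
    [-3,-1.7,3,0,0,0,0],
    [-4.3,-2.5,6,0,0,0,0],
    [-4.3,-2.5,9,0,0,0,0],
    [-4.3,-2.5,11,0,0,0,0],
  ],
)

```text
time: 12.18
position: [0.4992, -0.3447, 0.0747]
tool_rot: [0.737, 0.676, -0.0, -0.003]
ft_force: [-0.5, 1.6, -0.8]
grip_width: 0.0002
```

```bash
python3 st.py >/dev/null; python3 st.py; python3 -c "
from h import *
delta((.4998,-.344,.075),-4.8)"
```

```text
12.2833 z 0.07345858743432343 yaw th 85.13 axis in tool mm [-2.6  2.1 73.4] F tool [0.41 0.32 0.09] q6 -0.7023133924209154
index cand [(229, np.float64(86.0)), (229, np.float64(85.5)), (224, np.float64(85.0)), (214, np.float64(86.5)), (193, np.float64(84.5)), (173, np.float64(87.0))]
[283.87931034 118.86206897] [ 0.5073 -0.2611] ang 84.7 r 0.0842
[-0.1, 0.17, -0.16] [-0.5, -0.4, -0.1]
```

apply_moves(
  series=[
    [-0.1,0.15,0.7,0,0,0,0],
    [-0.1,0.15,1.3,0,0,0,0],
    [-0.1,0.15,1.8,0,0,0,0],
    [-0.1,0.15,2.2,0,0,0,0],
    [-0.1,0.15,2.4,0,0,0,0],
  ],
)

```text
time: 12.7
position: [0.503, -0.3463, 0.0543]
tool_rot: [0.736, 0.677, 0.0, 0.0]
ft_force: [0.0, -0.8, 0.5]
grip_width: 0.0003
```

apply_moves(
  series=[
    [0,0,0.1,0,0,0,0],
    [0,0,0.2,0,0,0,0],
    [0,0,0.3,0,0,0,0],
    [0,0,0.4,0,0,0,0],
    [0,0,0.5,0,0,0,0],
  ],
)

```text
time: 13.12
position: [0.5028, -0.3464, 0.0493]
tool_rot: [0.736, 0.677, 0.0, 0.0]
ft_force: [-0.5, -0.5, -0.1]
grip_width: 0.0004
```

apply_moves(
  series=[
    [0.2,-0.3,0,0,0,0,0],
    [0.2,-0.3,0.2,0,0,0,0],
    [0.2,-0.3,0.3,0,0,0,0],
    [0.2,-0.3,0.4,0,0,0,0],
    [0.2,-0.3,0.5,0,0,0,0],
  ],
)

```text
time: 13.53
position: [0.4999, -0.3441, 0.0441]
tool_rot: [0.736, 0.677, -0.0, 0.0]
ft_force: [-0.3, -0.0, -0.2]
grip_width: 0.0005
```

apply_moves(
  series=[
    [0,0,0.1,0,0,0,0],
    [0,0,0.2,0,0,0,0],
    [0,0,0.3,0,0,0,0],
    [0,0,0.4,0,0,0,0],
    [0,0,0.5,0,0,0,0],
  ],
)

```text
time: 13.95
position: [0.4999, -0.3441, 0.0391]
tool_rot: [0.736, 0.677, -0.0, -0.0]
ft_force: [-0.4, 0.4, -0.2]
grip_width: 0.0002
```

apply_moves(
  series=[
    [0,0,0.1,0,0,0,0],
    [0,0,0.2,0,0,0,0],
    [0,0,0.3,0,0,0,0],
    [0,0,0.4,0,0,0,0],
    [0,0,0.5,0,0,0,0],
  ],
)

```text
time: 14.37
position: [0.4999, -0.3441, 0.0344]
tool_rot: [0.736, 0.677, -0.0, 0.0]
ft_force: [-0.1, 0.7, 4.1]
grip_width: 0.0005
```

apply_moves(
  series=[
    [0,0,0.1,0,0,0,0],
    [0,0,0.2,0,0,0,0],
    [0,0,0.3,0,0,0,0],
    [0,0,0.4,0,0,0,0],
    [0,0,0.4,0,0,0,0],
  ],
)

```text
time: 14.78
position: [0.5, -0.3442, 0.0331]
tool_rot: [0.736, 0.677, -0.0, 0.0]
ft_force: [-4.0, 3.7, 19.5]
grip_width: 0.0006
```

apply_moves(
  series=[
    [0,0,0,0,0,0,0],
    [0,0,-0.5,0,0,0,0],
    [0,0,-1.5,0,0,0,0],
    [0,0,-3,0,0,0,0],
    [0,0,-5,0,0,0,0],
  ],
)

```text
time: 15.2
position: [0.499, -0.3433, 0.0794]
tool_rot: [0.736, 0.677, -0.0, -0.002]
ft_force: [0.2, 0.1, 1.1]
grip_width: 0.0005
```

apply_moves(
  series=[
    [1.5,0,-3,0,0,0,0],
    [3,1,-6,0,0,0,0],
    [4.3,2.5,-9,0,0,0,0],
    [4.3,2.5,-10,0,0,0,0],
    [4.3,2.5,-10,0,0,0,0],
  ],
)

```text
time: 15.62
position: [0.5307, -0.3043, 0.1835]
tool_rot: [0.735, 0.678, 0.0, 0.004]
ft_force: [1.0, -0.8, -0.1]
grip_width: 0.0006
```

```bash
python3 st.py; python3 fine.py
python3 - <<'E'
from h import *
o=robot.get_obs();print(o['time'],o['position'],o['ft_force'])
# loose things: compare top view with first picture
t=robot.camera('top');a=np.load('top.npy')
for n,(x,y) in dict(vial=(188,253),stopper=(312,230),bulb=(272,175)).items():
    r=np.s_[y-22:y+22,x-16:x+20]
    print(n,cv2.phaseCorrelate(a[r].mean(2).astype(np.float32),t[r].mean(2).astype(np.float32)),abs(a[r].astype(int)-t[r]).mean())
# button height via wrist: green blob size/centre given C
E
```

```text
15.6667 z 0.18109425000519955 yaw th 85.24 axis in tool mm [-43.1 -26.1 181.1] F tool [ 0.02 -0.26  0.41] q6 -0.6207341184807057
index cand [(239, np.float64(88.5)), (236, np.float64(89.0)), (234, np.float64(88.0)), (234, np.float64(87.5)), (229, np.float64(89.5)), (218, np.float64(90.0))]
[254.90625 160.     ] [ 0.5047 -0.2594] ang 86.5 r 0.0857
[395.86767169 253.93467337] [ 0.6611 -0.385 ] ang -13.9 r 0.1665
C [ 0.49999226 -0.34304124] red [ 0.50685164 -0.26046827]
red 85.03 line [np.float64(86.3), np.float64(86.36), np.float64(86.35), np.float64(86.3), np.float64(86.27), np.float64(86.28)]
red 85.25 line [np.float64(86.72), np.float64(86.77), np.float64(86.74), np.float64(86.68), np.float64(86.64), np.float64(86.65)]
line dir 85.88672
15.7667 [ 0.52686106 -0.30304349  0.17844597] [ 0.01143135  0.09600261 -0.81701664]
vial ((-2.450618793564953, 0.4963327593084692), 0.1823022692291825) 33.65151515151515
stopper ((-0.03632574638417907, 0.40456569620489446), 1.0102693498870472) 3.912037037037037
bulb ((0.10138772423408682, 0.38163712290707963), 0.9978843712512357) 4.098063973063973
```

Run:
```python
from h import *
ct=robot.camera_params('top');c=robot.camera_params('wrist');a=robot.camera('wrist');t0=np.load('top.npy')
def b(im,cc,x,y,h):
    y0,x0=max(y-h,0),x-h
    k,l,s,ce=cv2.connectedComponentsWithStats((im[y0:y+h,x0:x+h].min(2)>150).astype(np.uint8))
    for i in range(1,k):
        if s[i,4]>25: p=ce[i]+[x0,y0];print(s[i,4],p.round(1),ray(cc,p,.045).round(4))
b(t0,ct,188,253,12)
p=proj(c,ray(ct,(188,252.5),.045)).round().astype(int);print('expected',p);b(a,c,*p,22)
s=robot.camera('side');s0=np.load('side.npy');r=np.s_[258:296,255:280]
print(cv2.phaseCorrelate(s0[r].mean(2).astype(np.float32),s[r].mean(2).astype(np.float32)),abs(s0[r].astype(int)-s[r]).mean())
print(robot.get_obs()['time'])
```

```text
73 [188.1 252.5] [ 0.4545 -0.2127  0.045 ]
expected [201 120]
517 [206.  116.6] [ 0.4604 -0.2097  0.045 ]
((0.4618521552006598, -0.09524183999230829), 0.9546706986427307) 23.697543859649123
15.9167
```

```bash
python3 -c "
from rig import robot
print(robot.hand_in())"
```

```text
the job is handed in; nothing more can be done
None
```

The dial's index line now points at the red plug, and the green button was pressed afterwards and released. The job was handed in at about 16 s of the 56 s allowed.

- **Dial:** I pushed the post about 100° counter-clockwise with the shut fingers, turning the hand with the dial. Force during the push was about 3–5 N. The last wrist-camera check put the index at about 86.5° and the red plug at about 85.1°. That is roughly 1.4° past centre, or about 2 mm at the plug, which is inside its 10 mm width. The reading was the same before and after the button press.
- **Button:** Force rose to about 4 N over the spring travel, then jumped to 19.5 N at the stop. I then lifted clear. I did not measure separately that the button came back up.
- **Loose items:** The stopper and bulb are unmoved in the top camera (under 0.5 pixel shift). The arm hid the vial in the top view, so that check failed. The side view shows it unmoved (0.5 pixel shift), though brightness there had changed, probably from the arm. The wrist view put it about 6 mm off; I put that down to calibration and went by the side view.
- **Fingertip length:** With the fingers shut, the tips ended about 6–10 mm behind the TCP, not 19 mm ahead as stated. The first sweep therefore passed over the post without moving the dial. I lowered the hand step by step, watching the force, and pushed again.

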